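Pack the saddle-stitching kit into its tote

TASK

Pack the hand-stitching kit into the wooden tote: stand the two full-size thread spools upright in the two square wells, one in each, lay the wide six-tooth pricking iron flat and lengthwise in the long trough, and set the cake of beeswax flat in the round recess. Leave the small spool, the narrow two-tooth iron and the balm tin where they are.

Things in the scene. Friction and masses are not known exactly. Their poses are not given: they have to be found in the camera images.
- trough: Pale wooden tray, fixed, 80 (own x) by 150 (own y) by 26 mm high; origin: centre of its underside, 6 mm above the table. Three such trays, turned alike, order varying, stand 84 mm apart along x in a fixed dark tote, rim 34 mm above the table. This one: one long open trough, 72 (x) by 142 (y) mm inside, 22 mm deep, floor 4 mm above its origin.
- wells: Pale wooden tray, fixed, 80 (own x) by 150 (own y) by 26 mm high; origin: centre of its underside, 6 mm above the table. Three such trays, turned alike, order varying, stand 84 mm apart along x in a fixed dark tote, rim 34 mm above the table. This one: split at y = 0 by a 4 mm wall into two wells centred at y = -36.5 and +36.5 mm, each 72 (x) by 69 (y) mm, 22 mm deep, floor 4 mm above its origin.
- dish: Pale wooden tray, fixed, 80 (own x) by 150 (own y) by 26 mm high; origin: centre of its underside, 6 mm above the table. Three such trays, turned alike, order varying, stand 84 mm apart along x in a fixed dark tote, rim 34 mm above the table. This one: solid, one round cork-lined recess in the middle of its top, 66 mm across, 8 mm deep, floor 18 mm above its origin.
- spool_a: Full spool of black waxed thread with orange end flanges, standing upright, 46 mm across, 60 mm high, about 60 g. Origin: centre of its underside, z up along its axis. The two full spools are alike and may share out the two wells either way.
- spool_b: The second full spool, the same in every way as spool_a.
- wide_iron: Wide six-tooth pricking iron, bare steel, lying flat on the table, 100 mm long along its own x, teeth at +x, about 90 g: square shank 11 by 11 mm from x = -50 to +16 mm, then a head 26 mm wide (y) and 7 mm thick, then the teeth. Origin: under its middle (its balance point), level with the underside; grip the shank there, across its own y.
- wax: Round cake of yellowish beeswax, 46 mm across, 22 mm high, about 35 g, lying flat. Origin: centre of its underside. Grip its upper half: in the dish only 14 mm of it stands above the block's top.
- small_spool: Look-alike to leave alone: small spool of the same black thread with orange flanges, only 32 mm across and 36 mm high, standing, about 20 g. Origin: centre of its underside.
- narrow_iron: Look-alike to leave alone: narrow two-tooth pricking iron, the same 100 mm length and 11 mm shank as the wide one but with a head only 8.5 mm wide, narrower than its shank. Origin: on the table under its middle, teeth at +x of its own frame.
- tin: Look-alike to leave alone: round flat closed tin of balm, bare aluminium with a lid, 47 mm across and 22 mm high, about the size of the wax cake. Origin: centre of its underside.
Mind the look-alikes: they are no part of the job. Of the things that look like the wax, the smallest one is meant.

How it is judged:
By the outcome, as a careful person would: the job done as asked, in the order asked, and still so for the second after the job is handed in, with the robot touching nothing.
It also fails if it takes over 120 s, if anything falls off the work surface, if the arm or the gripper's body presses on something with over 40 N, if the wrist force passes 120 N, or if a joint passes its speed limit or range.

ROBOT

A 6-joint arm with a two-finger parallel gripper is mounted at the origin on the work surface. World frame = base frame: x ahead of the robot, y to its left, z up, the work surface at z = 0. Lengths are in mm, angles in rad, forces in N, time in s.
With the tool pointing down it reaches from about 300 to 825 mm from the base axis. Payload 5.4 kg.
Tool frame: the origin (TCP) lies at the very end of the fingers, on their centre line; the grasp point (between the pads) lies 19 mm behind it (bot.pinch_z is the distance from the TCP to the grasp point, in mm); z points along the fingers, y is the line along which they close (so a half turn about z gives the same grasp; the last joint's range is limited). The gripper opens to 92 mm and grips with 3 to 60 N. Pads are 20 mm wide; open, the fingers measure 128 mm over their backs; the gripper's body (75 mm by 189 mm) begins 69 mm behind the grasp point.
Start: joints at [-1.419, 0.158, 1.597, -0, 1.386, -0.21], TCP at [203.502, -537.767, 214.601] pointing down, gripper open.
Joint ranges: [-2.91, 2.91], [-0.94, 2.29], [0.18, 2.7], [-1.29, 4.43], [0.17, 2.64], [-3, 3]. Speed limits (rad/s): [2.57, 2.57, 3.14, 3.14, 3.14, 3.14].

INTERFACE

Orientations are given as a rotation vector (axis times angle).
In Python, from cell import get_state, cams, bot, spotter gives the robot as it stands. The module is installed in compiled form; this text tells all that it offers.
- The arm moves only by the tool carry_out, never from a script. Its argument "deltas" is a list that holds one entry, the list of rows, each a list of 7 numbers: the finger opening in mm, from 0 to 91.9, then the shift along the world's x, y, z in units of 30 mm (1.0 is 30 mm), then the turn, a rotation vector about the world's x, y, z in units of 5 degrees (1.0 is 5 degrees). In form: [[[claw, x, y, z, ax, ay, az], ...]]. A call has 1 to 12 rows; each row is the pose to reach, as a shift and turn from the pose commanded when the call began; what a row does not reach only later rows make up. A row lasts 1/8 s, in which the tool goes at most 62.5 mm and 10.7 degrees, less where a joint would pass 70% of its speed; a pose out of reach is approached as far as the arm can. A call with a gripper value outside its range is refused whole. The fingers move at their own pace and stop on an object; the grip force is fixed at half the most. Time passes only in rows, so rows that repeat a pose let the fingers close. It gives the time, the measured TCP pose, the force, the opening and the grip force at its end, in the units of the state.
- get_state(): the state, without advancing time (a new reading comes with each control period).
- cams.read_camera(name): name is "scene" or "side" or "wrist"; returns (picture, depth): 384x512x3 uint8, red, green, blue; 384x512 float32, mm along the optical axis (not along the pixel's ray), 0 where there is no reading.
- cams.calibration(name): a dict with "fx", "fy", "cx", "cy" (pixels), "k1" (the pictures are not rectified: a ray, as slopes to the right and down, at radius r is drawn at 1 + k1 r^2 times it, then the intrinsics apply), "camera_from_world" (4x4, takes a point from world to camera coordinates). Camera axes: x right, y up, looking along -z (the intrinsics and any distortion apply to the point x, -y, -z); pixel columns grow to the right and rows downward; lengths in mm; the calibration is good to about 2 mm. A picture is of the moment at which its call begins: read the wrist's pose just before it. calibration takes no time and is no camera call; for the wrist camera it gives the pose at the moment of the call.
- bot.finish_job(): hands the job in; it is judged then, once.
Trained networks look in the newest picture that a camera, given by its name, has taken for a name from the list of things; names that differ only in an ending like _2 or _b are one class to them, and where a whole thing is asked for, a point or a joint stands for the part that bears it (a point fixed in the world has none). Each returns a list of dicts, best first, with "score" (0 to 1); they miss things now and then, are a little off and sometimes report something else, mostly with a low value. They report only what shows in the picture. A call takes as long as a camera call. They do not tell look-alikes from the thing itself.
- spotter.recognise(camera, query): "xyz" ([x, y, z] in mm, in world coordinates, good to about 4 mm: the middle of the surface that is visible of it).
- spotter.silhouettes(camera, query): "pixels" (384x512 bool, what is visible of it).
- spotter.spot_point(camera, query): "xyz" ([x, y, z] in mm, in world coordinates, good to about 4 mm: a listed point, or the origin of a listed thing).
The state is a dict: "clock": time; "joint_pos": joint angles; "joint_vel": joint speeds; "tau": joint torques, N m; "position": TCP position; "tool_rot": TCP orientation; "ft_force": force on the tool from outside, world axes, zero at the start; "wrist_torque": the same for the moment, N m; "finger_gap": opening from 0.0 (shut) to 1.0 (fully open); "finger_force": force on a finger pad.
Only numpy, scipy, OpenCV 4.12 (cv2) and the standard library are available. Lean on these libraries where they do the work, as an engineer would, in place of code of your own. Each camera call takes 0.05 s, during which the arm holds its last target. There are 200 camera calls.

## Working session

There is one attempt and no reset: what is moved stays moved. The work goes in short steps, Python scripts to look and compute and a tool call to move; the robot and the scene stay as the last step left them, time stands still between calls to the robot, and variables do not carry over. Pictures are saved under pics/ and viewed, at most 14 in all, crops included, and the job is handed in when it is done.

Besides the shell and the picture viewer there is one more tool, called after "Call:" as a command line: name --argument value ..., lists and objects as JSON in quotes. carry_out: Moves the arm, as the interface text tells. Its arguments: {"type":"object","properties":{"deltas":{"type":"array","items":{"type":"array","items":{"type":"array","items":{"type":"number"}}}}},"required":["deltas"]}

```bash
mkdir -p pics
cat > h.py <<'E'
from cell import get_state, cams, bot, spotter
import numpy as np, cv2
def rays(c,u,v):
    K=np.array([[c['fx'],0,c['cx']],[0,c['fy'],c['cy']],[0,0,1.]])
    p=cv2.undistortPoints(np.stack([u,v],-1).astype(float).reshape(-1,1,2),K,np.array([c['k1'],0,0,0,0.]))
    return p.reshape(-1,2)
def world(c,u,v,d):
    p=rays(c,np.asarray(u),np.asarray(v)); d=np.asarray(d,float)
    P=np.stack([p[:,0]*d,-p[:,1]*d,-d,np.ones_like(d)])
    return (np.linalg.inv(np.array(c['camera_from_world']))@P)[:3].T
def cloud(c,dep,m):
    v,u=np.nonzero(m&(dep>0)); return world(c,u,v,dep[v,u]),u,v
E
python3 - <<'E'
from h import *
s=get_state(); print(s['clock'],s['position'],s['tool_rot'],s['finger_gap'])
ims=[]
for n in ['scene','side']:
    im,d=cams.read_camera(n); cv2.imwrite(f'pics/{n}0.png',im[:,:,::-1])
    np.savez(f'{n}0.npz',im=im,d=d)
    c=cams.calibration(n); print(n,np.linalg.inv(c['camera_from_world'])[:3].round(2).tolist())
    for q in ['trough','wells','dish','spool_a','wide_iron','wax','small_spool','narrow_iron','tin']:
        r=spotter.spot_point(n,q); print(q,[(np.round(x['xyz']).tolist(),round(x['score'],2)) for x in r])
E
```

```text
0.0 [ 203.42298761 -537.14210642  213.61902655] [-3.08847171e+00 -5.64915964e-01 -7.94084707e-05] 1.0013318609282404
scene [[0.59, -0.59, 0.55, 1108.22], [0.8, 0.44, -0.4, -506.6], [-0.0, 0.68, 0.73, 763.27]]
trough [([610.0, 150.0, 8.0], 0.69)]
wells [([526.0, 150.0, 6.0], 0.69)]
dish [([446.0, 153.0, 4.0], 0.93)]
spool_a [([601.0, -236.0, 5.0], 0.56)]
wide_iron [([473.0, -371.0, 1.0], 0.81)]
wax [([697.0, -58.0, 1.0], 0.86), ([604.0, -4.0, 1.0], 0.7), ([602.0, -106.0, -2.0], 0.64)]
small_spool [([470.0, -227.0, -1.0], 0.53)]
narrow_iron [([524.0, -462.0, 2.0], 0.47)]
tin [([470.0, -112.0, -3.0], 0.7)]
side [[0.95, 0.21, -0.23, 321.43], [-0.32, 0.62, -0.72, -914.01], [-0.01, 0.76, 0.65, 747.57]]
trough [([609.0, 146.0, 8.0], 0.65)]
wells [([528.0, 151.0, 9.0], 0.56)]
dish [([441.0, 156.0, 6.0], 0.76)]
spool_a [([593.0, -371.0, 2.0], 0.59), ([602.0, -235.0, 2.0], 0.56)]
wide_iron [([473.0, -370.0, 3.0], 0.72)]
wax [([609.0, -5.0, 1.0], 0.91), ([595.0, -101.0, -1.0], 0.67), ([701.0, -53.0, 1.0], 0.62)]
small_spool [([468.0, -228.0, 2.0], 0.62)]
narrow_iron [([521.0, -462.0, 1.0], 0.48)]
tin [([468.0, -114.0, 1.0], 0.49)]
```

View pics/scene0.png

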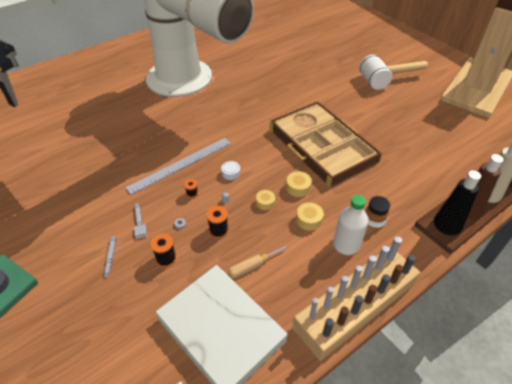

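View pics/side0.png

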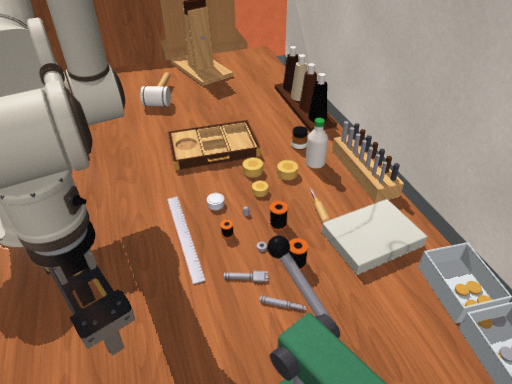

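The scene view shows the spools at (218,220) and (163,248), the wide iron at (139,222), and the smallest wax at (264,200). The tote is at (325,140), ordered dish, wells, trough along x. In the side view a black-knobbed lever at (278,247) belongs to the green tool in the foreground, so I'll check where it is.

```bash
cat > meas.py <<'E'
from h import *
D={n:np.load(f'{n}0.npz') for n in ['scene','side']}
C={n:cams.calibration(n) for n in D}
def near(n,xy,r,z0,z1):
    d=D[n]['d']; P,u,v=cloud(C[n],d,d>0)
    m=(np.hypot(P[:,0]-xy[0],P[:,1]-xy[1])<r)&(P[:,2]>z0)&(P[:,2]<z1)
    return P[m]
for nm,xy,r,z0,z1 in [('sA',(601,-236),42,50,70),('sB',(593,-371),42,50,70),('wax?',(600,-104),40,15,32),('wax604',(605,-4),45,15,40),('wax697',(699,-55),45,15,40),('small',(469,-227),30,30,45),('tin',(469,-113),40,15,30),('wide',(473,-371),65,4,20),('narrow',(522,-462),65,4,20)]:
    for n in D:
        P=near(n,xy,r,z0,z1)
        if len(P)<5: print(nm,n,'few',len(P)); continue
        if nm in('wide','narrow'):
            R=cv2.minAreaRect(P[:,:2].astype(np.float32)); print(nm,n,len(P),np.round(R[0]),np.round(R[1]),round(R[2],1),'zmed',np.median(P[:,2]).round(1))
        else:
            zt=np.percentile(P[:,2],90); Q=P[P[:,2]>zt-5]
            c,rad=cv2.minEnclosingCircle(Q[:,:2].astype(np.float32)); print(nm,n,len(Q),np.round(c,1),'rad',round(rad,1),'ztop',zt.round(1))
for n in D:
    P=near(n,(526,150),170,25,45)
    R=cv2.minAreaRect(P[:,:2].astype(np.float32)); print('tote',n,len(P),np.round(R[0],1),np.round(R[1],1),round(R[2],2),np.median(P[:,2]).round(1))
c=C['side'];d=D['side']['d']
u=np.array([278,300,320,300,280,290]);v=np.array([247,280,320,355,360,365]);print(world(c,u,v,d[v,u]).round())
# what else is tall in work zone
for n in D:
    P,_,_=cloud(C[n],D[n]['d'],D[n]['d']>0)
    m=(P[:,2]>75)&(P[:,0]>300)&(P[:,0]<850)&(P[:,1]>-650)&(P[:,1]<300)
    Q=P[m]; H=np.unique((Q[:,:2]//50*50).astype(int),axis=0,return_counts=True); print(n,[(a.tolist(),int(k)) for a,k in zip(*H) if k>15])
# tote crop, zoomed top view
im=D['scene']['im'];cv2.imwrite('pics/crop1.png',cv2.resize(im[90:290,90:390],None,fx=2.6,fy=2.6,interpolation=cv2.INTER_CUBIC)[:,:,::-1])
E
python3 meas.py
```

```text
sA scene 281 [ 601.9 -235.9] rad 23.0 ztop 62.5
sA side 198 [ 599.9 -235.6] rad 24.0 ztop 60.7
sB scene 334 [ 597.5 -367.7] rad 23.1 ztop 62.3
sB side 247 [ 596.5 -367.3] rad 23.6 ztop 60.2
wax? scene 226 [ 599.4 -101.2] rad 23.4 ztop 24.5
wax? side 149 [ 595.9 -101.5] rad 23.9 ztop 22.2
wax604 scene 363 [610.4  -7.2] rad 31.8 ztop 31.8
wax604 side 213 [605.   -8.1] rad 31.8 ztop 29.4
wax697 scene 448 [701.4 -51.9] rad 31.3 ztop 31.8
wax697 side 220 [695.6 -52. ] rad 32.9 ztop 29.6
small scene 111 [ 469.3 -226.5] rad 17.0 ztop 38.7
small side 103 [ 466.7 -227.3] rad 16.4 ztop 36.9
tin scene 195 [ 469.8 -113.7] rad 24.3 ztop 25.1
tin side 166 [ 468.5 -112.8] rad 25.1 ztop 23.3
wide scene 270 [ 463. -379.] [ 85. 122.] 52.4 zmed 10.3
wide side 313 [ 479. -376.] [ 67. 103.] 36.8 zmed 8.2
narrow scene 227 [ 525. -455.] [ 79. 100.] 7.2 zmed 10.4
narrow side 241 [ 516. -462.] [ 72. 104.] 37.8 zmed 9.5
tote scene 2804 [526.5 119.5] [248.6 269.5] 86.01 32.5
tote side 1527 [523.4 115.8] [242.8 266.9] 86.36 30.6
[[ 463. -573.  326.]
 [ 482. -610.  291.]
 [ 491. -660.  264.]
 [ 446. -698.  267.]
 [ 422. -693.  261.]
 [ 432. -702.  259.]]
scene [([300, 0], 43), ([750, -100], 76), ([750, -50], 155), ([800, -100], 139), ([800, -50], 449)]
side [([450, -650], 535), ([450, -600], 645), ([500, -650], 39), ([750, -100], 73), ([750, -50], 244), ([800, -100], 41), ([800, -50], 73)]
```

View pics/crop1.png

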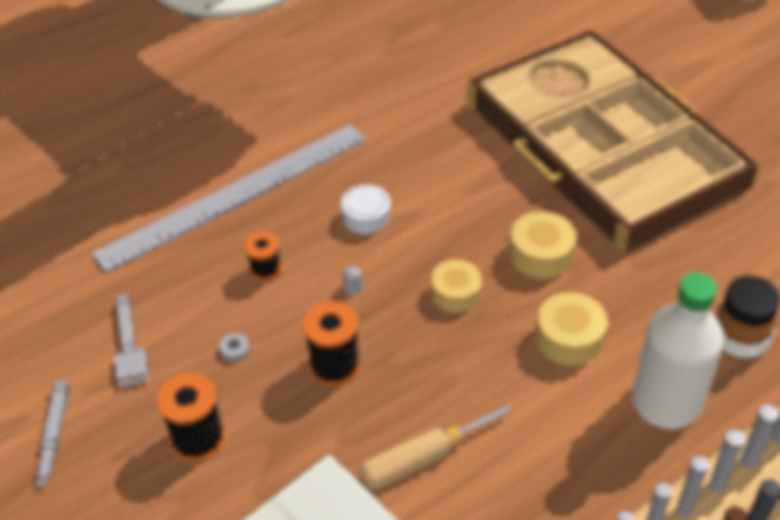

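The crop confirms it: the smallest wax is at (456,283) and the two larger ones beside it (radius 32) are decoys. The wide iron is at (128,340) with its teeth toward the lower part of the image. The lever is well away, at (463,-573). Next I'll refine the iron and the tote.

```bash
cat > meas2.py <<'E'
from h import *
D={n:np.load(f'{n}0.npz') for n in ['scene','side']}
C={n:cams.calibration(n) for n in D}
for n in D:
    d=D[n]['d']
    cams.read_camera(n)
    for r in spotter.silhouettes(n,'wide_iron'):
        P,_,_=cloud(C[n],d,r['pixels']); 
        if len(P)<20: continue
        R=cv2.minAreaRect(P[:,:2].astype(np.float32)); w,V=np.linalg.eigh(np.cov(P[:,:2].T)); a=V[:,1]
        print('iron',n,round(r['score'],2),len(P),np.round(R[0],1),np.round(R[1],1),'pca dir',a.round(3),np.degrees(np.arctan2(a[1],a[0])).round(1),'mean',P.mean(0).round(1))
    P,_,_=cloud(C[n],d,d>0)
    m=(abs(P[:,0]-526)<170)&(abs(P[:,1]-150)<110)&(P[:,2]>26)&(P[:,2]<42)
    Q=P[m]; Q=Q[np.hypot(Q[:,0]-608,Q[:,1]+7)>45]; Q=Q[Q[:,1]>35]
    H=(Q[:,:2]-[300,0]).astype(int); I=np.zeros((320,520),np.uint8); I[np.clip(H[:,1],0,319),np.clip(H[:,0],0,519)]=255
    I=cv2.morphologyEx(I,cv2.MORPH_CLOSE,np.ones((9,9)));nl,L,st,ce=cv2.connectedComponentsWithStats(I);k=1+st[1:,4].argmax()
    y,x=np.nonzero(L==k);R=cv2.minAreaRect(np.stack([x+300,y],1).astype(np.float32)); print('tote',n,R)
    for z0,z1,nm in [(-6,4,'slab')]: pass
    m=(P[:,0]>620)&(P[:,0]<760)&(P[:,1]>-420)&(P[:,1]<-260); print('slab z',np.percentile(P[m,2],[5,50,95]).round(), 'minx of z>10', np.percentile(P[m&(P[:,2]>10)][:,0],1).round())
    for q in ['trough','wells','dish']:
        for r in spotter.silhouettes(n,q)[:2]:
            P2,_,_=cloud(C[n],d,r['pixels']);P2=P2[P2[:,2]>0]
            R=cv2.minAreaRect(P2[:,:2].astype(np.float32)); print(q,n,round(r['score'],2),[np.round(t,1) for t in R])
E
python3 meas2.py
```

```text
iron scene 0.8 198 [ 472.7 -367.8] [23.  89.9] pca dir [-0.94   0.342] 160.0 mean [ 484.1 -373.5   10.4]
tote scene ((527.755615234375, 147.7986297607422), (191.40736389160156, 270.1537780761719), 86.46043395996094)
slab z [-1.  3. 37.] minx of z>10 698.0
trough scene 0.68 [array([611.7, 142.8]), array([159.5,  89.4]), np.float64(87.0)]
wells scene 0.67 [array([528.9, 150.1]), array([153.9,  93.9]), np.float64(86.9)]
dish scene 0.94 [array([444.3, 154.9]), array([151.3,  83.9]), np.float64(87.0)]
iron side 0.66 398 [ 472.5 -369. ] [ 35.7 101.5] pca dir [-0.936  0.352] 159.4 mean [ 477.3 -371.9    6.1]
tote side ((524.87646484375, 148.3677215576172), (176.13478088378906, 267.260498046875), 86.29536437988281)
slab z [-3.  1. 35.] minx of z>10 692.0
trough side 0.96 [array([608.5, 143.6]), array([157.7,  89.8]), np.float64(87.1)]
wells side 0.77 [array([525.1, 150.1]), array([156.2,  80.5]), np.float64(86.3)]
dish side 0.81 [array([443.3, 156.8]), array([164.9,  84.8]), np.float64(86.6)]
```

Call:
carry_out --deltas '[[[80,13.25,10.06,-2.15,0,0,13.2],[80,13.25,10.06,-2.15,0,0,13.2],[80,13.25,10.06,-2.15,0,0,13.2],[80,13.25,10.06,-2.15,0,0,13.2],[80,13.25,10.06,-2.15,0,0,13.2],[80,13.25,10.06,-2.15,0,0,13.2],[80,13.25,10.06,-2.15,0,0,13.2],[80,13.25,10.06,-2.15,0,0,13.2],[80,13.25,10.06,-2.15,0,0,13.2],[80,13.25,10.06,-2.15,0,0,13.2],[80,13.25,10.06,-2.15,0,0,13.2],[80,13.25,10.06,-2.15,0,0,13.2]]]'

```text
clock: 3.0
position: [600.4, -237.1, 150.5]
tool_rot: [2.286, 2.155, 0.0]
ft_force: [-0.6, -0.0, 0.5]
finger_gap: 0.871
finger_force: 0.0
```

Call:
carry_out --deltas '[[[80,0,0,-2,0,0,0],[80,0,0,-3.85,0,0,0],[80,0,0,-3.85,0,0,0],[80,0,0,-3.85,0,0,0],[20,0,0,-3.85,0,0,0],[20,0,0,-3.85,0,0,0],[20,0,0,-3.85,0,0,0],[20,0,0,-3.85,0,0,0],[20,0,0,-3.85,0,0,0],[20,0,0,-3.85,0,0,0]]]'

```text
clock: 4.25
position: [601.3, -236.1, 35.1]
tool_rot: [2.283, 2.157, 0.0]
ft_force: [-1.0, 0.8, 4.9]
finger_gap: 0.494
finger_force: 30.0
```

Call:
carry_out --deltas '[[[20,0,0,1.5,0,0,0],[20,0,0,3.3,0,0,0],[20,-2.41,14.07,3.3,0,0,0],[20,-2.41,14.07,3.3,0,0,0],[20,-2.41,14.07,3.3,0,0,0],[20,-2.41,14.07,3.3,0,0,0],[20,-2.41,14.07,3.3,0,0,0],[20,-2.41,14.07,3.3,0,0,0],[20,-2.41,14.07,3.3,0,0,0],[20,-2.41,14.07,3.3,0,0,0],[20,-2.41,14.07,3.3,0,0,0],[20,-2.41,14.07,3.3,0,0,0]]]'

```text
clock: 5.75
position: [529.0, 184.7, 133.4]
tool_rot: [2.286, 2.155, -0.001]
ft_force: [-0.2, 0.1, -1.2]
finger_gap: 0.495
finger_force: 30.0
```

Run:
```python
from h import *
for n in ['wrist']:
    im,d=cams.read_camera(n); cv2.imwrite('pics/w1.png',im[:,:,::-1]); c=cams.calibration(n)
    for q in ['trough','wells','dish']:
        print(q,[(x['xyz'],round(x['score'],2)) for x in spotter.spot_point(n,q)])
    P,_,_=cloud(c,d,d>0); Q=P[(P[:,2]>20)&(P[:,2]<45)]; R=cv2.minAreaRect(Q[:,:2].astype(np.float32)); print(R,np.median(Q[:,2]))
```

```text
trough [([609.8, 141.2, 5.8], 0.75)]
wells []
dish [([443.9, 150.1, 7.5], 0.96)]
((596.33203125, 109.78487396240234), (264.8418884277344, 405.91033935546875), 86.69182586669922) 31.780565157250294
```

View pics/w1.png

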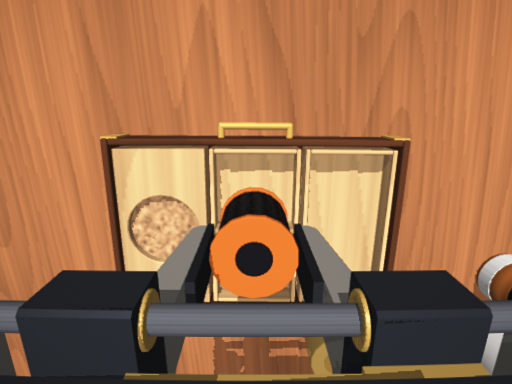

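The spool is held upright over the tote and centred over the middle tray (columns 212–300). I'll check the far edge's y from this picture.

Run:
```python
from h import *
c=cams.calibration('wrist'); T=np.linalg.inv(c['camera_from_world'])
def atz(u,v,z):
    p=rays(c,np.array([u]),np.array([v]))[0]; r=T[:3,:3]@np.array([p[0],-p[1],-1]); o=T[:3,3]; return (o+r*(z-o[2])/r[2]).round(1)
for u,v,z in [(105,138,34),(407,139,34),(210,148,32),(300,149,32),(130,230,32),(198,230,32),(164,195,32),(164,263,32)]: print(u,v,atz(u,v,z))
```

```text
105 138 [406.2 242.3  34. ]
407 139 [663.2 226.5  34. ]
210 148 [494.7 228.   32. ]
300 149 [571.7 222.7  32. ]
130 230 [413.5 157.3  32. ]
198 230 [476.6 153.8  32. ]
164 195 [449.6 188.8  32. ]
164 263 [440.6 122.1  32. ]
```

Call:
carry_out --deltas '[[[20,0.05,0.03,-1,0,0,0],[20,0.05,0.03,-2,0,0,0],[20,0.05,0.03,-2.6,0,0,0],[20,0.05,0.03,-2.93,0,0,0],[20,0.05,0.03,-2.93,0,0,0],[20,0.05,0.03,-2.93,0,0,0],[70,0.05,0.03,-2.93,0,0,0],[70,0.05,0.03,-2.93,0,0,0],[70,0.05,0.03,-2.93,0,0,0],[70,0.05,0.03,-1,0,0,0],[70,0.05,0.03,0.5,0,0,0],[70,0.05,0.03,0.5,0,0,0]]]'

```text
clock: 7.45
position: [533.4, 187.5, 153.4]
tool_rot: [2.28, 2.154, 0.012]
ft_force: [0.2, 0.3, -1.3]
finger_gap: 0.762
finger_force: 0.0
```

Call:
carry_out --deltas '[[[80,2.23,-18.48,0,0,0,0],[80,2.23,-18.48,0,0,0,0],[80,2.23,-18.48,0,0,0,0],[80,2.23,-18.48,0,0,0,0],[80,2.23,-18.48,0,0,0,0],[80,2.23,-18.48,0,0,0,0],[80,2.23,-18.48,0,0,0,0],[80,2.23,-18.48,0,0,0,0],[80,2.23,-18.48,0,0,0,0],[80,2.23,-18.48,0,0,0,0],[80,2.23,-18.48,0,0,0,0],[80,2.23,-18.48,0,0,0,0]]]'

```text
clock: 8.95
position: [597.2, -365.6, 148.2]
tool_rot: [-2.281, -2.158, -0.0]
ft_force: [0.7, 0.8, -0.2]
finger_gap: 0.872
finger_force: 0.0
```

Run:
```python
from h import *
im,d=cams.read_camera('scene'); cv2.imwrite('pics/s2.png',im[:,:,::-1])
```

```text
(no output)
```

View pics/s2.png

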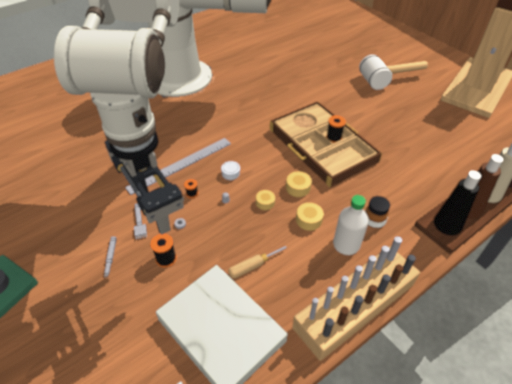

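Spool A stands in the far well at (336,128), and the gripper is above spool B at (162,242).

Call:
carry_out --deltas '[[[80,0,0,-2,0,0,0],[80,0,0,-3.8,0,0,0],[80,0,0,-3.8,0,0,0],[80,0,0,-3.8,0,0,0],[20,0,0,-3.8,0,0,0],[20,0,0,-3.8,0,0,0],[20,0,0,-3.8,0,0,0],[20,0,0,-3.8,0,0,0],[20,0,0,-3.8,0,0,0],[20,0,0,-3.8,0,0,0],[20,0,0,-2.3,0,0,0],[20,0,0,-0.5,0,0,0]]]'

```text
clock: 10.5
position: [595.9, -366.3, 132.1]
tool_rot: [-2.281, -2.154, 0.0]
ft_force: [0.8, -0.9, -0.9]
finger_gap: 0.491
finger_force: 30.0
```

Call:
carry_out --deltas '[[[20,-2.39,16.04,0,0,0,0],[20,-2.39,16.04,0,0,0,0],[20,-2.39,16.04,0,0,0,0],[20,-2.39,16.04,0,0,0,0],[20,-2.39,16.04,0,0,0,0],[20,-2.39,16.04,0,0,0,0],[20,-2.39,16.04,0,0,0,0],[20,-2.39,16.04,0,0,0,0],[20,-2.39,16.04,0,0,0,0],[20,-2.39,16.04,0,0,0,0],[20,-2.39,16.04,0,0,0,0]]]'

```text
clock: 11.88
position: [525.7, 112.6, 133.4]
tool_rot: [2.286, 2.155, -0.0]
ft_force: [0.9, -0.0, -1.4]
finger_gap: 0.49
finger_force: 30.0
```

Call:
carry_out --deltas '[[[20,0,0,-1,0,0,0],[20,0,0,-2,0,0,0],[20,0,0,-2.6,0,0,0],[20,0,0,-2.93,0,0,0],[20,0,0,-2.93,0,0,0],[20,0,0,-2.93,0,0,0],[70,0,0,-2.93,0,0,0],[70,0,0,-2.93,0,0,0],[70,0,0,-2.93,0,0,0],[70,0,0,-1,0,0,0],[70,0,0,0.5,0,0,0],[70,0,0,0.5,0,0,0]]]'

```text
clock: 13.38
position: [528.6, 113.9, 153.2]
tool_rot: [2.279, 2.153, 0.01]
ft_force: [-0.2, -0.1, -0.3]
finger_gap: 0.76
finger_force: 0.0
```

Call:
carry_out --deltas '[[[70,-1.75,-16.11,0,0,0,14.62],[70,-1.75,-16.11,0,0,0,14.62],[70,-1.75,-16.11,0,0,0,14.62],[60,-1.75,-16.11,0,0,0,14.62],[40,-1.75,-16.11,0,0,0,14.62],[40,-1.75,-16.11,0,0,0,14.62],[40,-1.75,-16.11,0,0,0,14.62],[40,-1.75,-16.11,0,0,0,14.62],[40,-1.75,-16.11,0,0,0,14.62],[40,-1.75,-16.11,0,0,0,14.62],[40,-1.75,-16.11,0,0,0,14.62],[40,-1.75,-16.11,0,0,0,14.62]]]'

```text
clock: 14.88
position: [473.1, -367.9, 148.2]
tool_rot: [-0.548, -3.093, -0.001]
ft_force: [-1.0, -0.1, 0.5]
finger_gap: 0.436
finger_force: 0.0
```

Run:
```python
from h import *
print(get_state()['position'],get_state()['joint_pos'])
im,d=cams.read_camera('wrist'); c=cams.calibration('wrist'); cv2.imwrite('pics/w2.png',im[:,:,::-1])
for q in ['wide_iron']:
    print([(x['xyz'],x['score']) for x in spotter.spot_point('wrist',q)])
    for r in spotter.silhouettes('wrist',q):
        P,_,_=cloud(c,d,r['pixels']); R=cv2.minAreaRect(P[:,:2].astype(np.float32)); print(r['score'],len(P),R,np.median(P[:,2]))
im2,_=cams.read_camera('scene'); cv2.imwrite('pics/s3.png',np.vstack([cv2.resize(im[:,:,::-1],(400,300)),cv2.resize(im2[80:230,230:430],(400,300))[:,:,::-1]]))
```

```text
[ 473.12497438 -367.89943447  148.16966175] [-8.62429638e-01  2.77417447e-01  1.59278951e+00  1.62131406e-04
  1.27242470e+00 -2.08282874e+00]
[([473.4, -369.0, -2.4], 0.65)]
0.65 1421 ((472.5158996582031, -369.4439392089844), (25.665435791015625, 99.60235595703125), 69.13491821289062) 10.17979388314609
0.44 171 ((595.6470336914062, -120.83894348144531), (8.682934761047363, 33.09317398071289), 80.78887939453125) 5.86145296862037
```

View pics/s3.png

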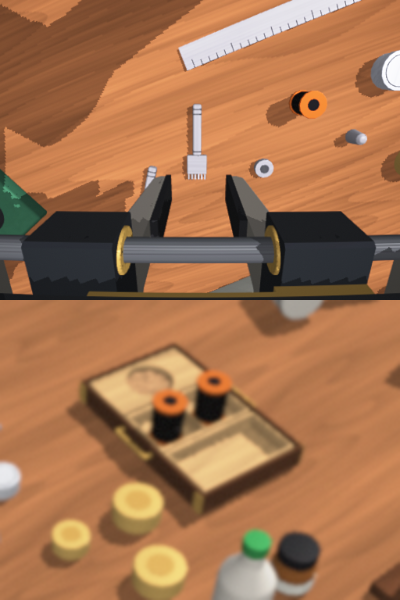

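Both spools stand upright in the wells, and the wrist view confirms the iron's pose at (472.5,-369.4), under the fingers.

Call:
carry_out --deltas '[[[40,0,0,-2,0,0,0],[40,0,0,-3.8,0,0,0],[40,0,0,-4.5,0,0,0],[40,0,0,-4.82,0,0,0],[40,0,0,-4.82,0,0,0],[40,0,0,-4.82,0,0,0],[0,0,0,-4.82,0,0,0],[0,0,0,-4.82,0,0,0],[0,0,0,-4.82,0,0,0],[0,0,0,-4.82,0,0,0],[0,0,0,-4.82,0,0,0],[0,0,0,-4.82,0,0,0]]]'

```text
clock: 16.58
position: [473.0, -369.6, 4.2]
tool_rot: [0.55, 3.093, -0.0]
ft_force: [0.1, 0.7, 2.5]
finger_gap: 0.114
finger_force: 30.0
```

Call:
carry_out --deltas '[[[0,0,0,2,0,0,0],[0,0,0,3.87,0,0,0],[0,4.62,17.16,3.87,0,0,-14.62],[0,4.62,17.16,3.87,0,0,-14.62],[0,4.62,17.16,3.87,0,0,-14.62],[0,4.62,17.16,3.87,0,0,-14.62],[0,4.62,17.16,3.87,0,0,-14.62],[0,4.62,17.16,3.87,0,0,-14.62],[0,4.62,17.16,3.87,0,0,-14.62],[0,4.62,17.16,3.87,0,0,-14.62],[0,4.62,17.16,3.87,0,0,-14.62],[0,4.62,17.16,3.87,0,0,-14.62]]]'

```text
clock: 18.08
position: [611.2, 149.5, 119.3]
tool_rot: [-2.277, -2.163, -0.0]
ft_force: [-0.6, -1.9, -1.7]
finger_gap: 0.116
finger_force: 30.0
```

Run:
```python
from h import *
print(get_state()['position'],get_state()['finger_gap'])
im,d=cams.read_camera('wrist'); cv2.imwrite('pics/w3.png',im[:,:,::-1])
```

```text
[611.21103736 149.54268586 119.33621177] 0.11560546792426393
```

View pics/w3.png

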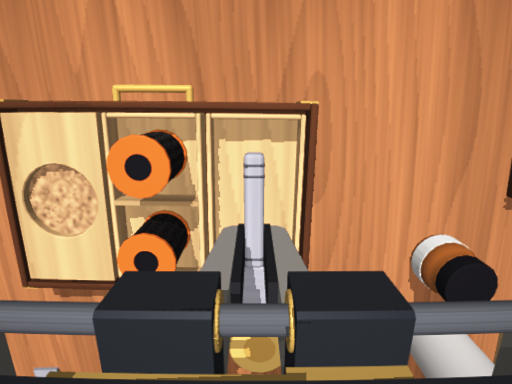

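The iron is level and lengthwise, centred over the trough (column 254 against the trough's 212–303).

Call:
carry_out --deltas '[[[0,0.03,0,-1,0,0,0],[0,0.03,0,-2.2,0,0,0],[0,0.03,0,-3,0,0,0],[0,0.03,0,-3.3,0,0,0],[0,0.03,0,-3.52,0,0,0],[0,0.03,0,-3.52,0,0,0],[0,0.03,0,-3.52,0,0,0],[24,0.03,0,-3.52,0,0,0],[24,0.03,0,-3.52,0,0,0],[24,0.03,0,-3.52,0,0,0]]]'

```text
clock: 19.38
position: [612.6, 145.4, 14.8]
tool_rot: [2.284, 2.157, 0.0]
ft_force: [0.2, 0.5, -0.2]
finger_gap: 0.264
finger_force: 0.0
```

Call:
carry_out --deltas '[[[24,0,0,1.5,0,0,0],[24,0,0,3,0,0,0],[24,0,0,4.5,0,0,0],[24,0,0,4.5,0,0,0]]]'

```text
clock: 19.88
position: [615.6, 145.6, 154.8]
tool_rot: [2.279, 2.153, 0.011]
ft_force: [0.8, -0.6, -0.1]
finger_gap: 0.259
finger_force: 0.0
```

Call:
carry_out --deltas '[[[70,-0.49,-8.22,0,0,0,0],[70,-0.49,-8.22,0,0,0,0],[70,-0.49,-8.22,0,0,0,0],[70,-0.49,-8.22,0,0,0,0],[70,-0.49,-8.22,0,0,0,0],[70,-0.49,-8.22,0,0,0,0],[70,-0.49,-8.22,0,0,0,0],[70,-0.49,-8.22,0,0,0,0]]]'

```text
clock: 20.88
position: [597.7, -99.9, 149.3]
tool_rot: [-2.282, -2.159, 0.0]
ft_force: [-0.4, 0.3, 0.2]
finger_gap: 0.764
finger_force: 0.0
```

Run:
```python
from h import *
im,d=cams.read_camera('wrist'); c=cams.calibration('wrist')
for r in spotter.silhouettes('wrist','wax'):
    P,_,_=cloud(c,d,r['pixels']); P=P[P[:,2]>15]; Q=P[P[:,2]>np.percentile(P[:,2],90)-5]; print(r['score'],cv2.minEnclosingCircle(Q[:,:2].astype(np.float32)),Q[:,2].mean())
im2,_=cams.read_camera('scene'); cv2.imwrite('pics/s4.png',np.vstack([cv2.resize(im[:,:,::-1],(400,300)),cv2.resize(im2[80:230,230:430],(400,300))[:,:,::-1]]))
```

```text
0.87 ((599.0984497070312, -100.75164031982422), 22.931875228881836) 22.247709456123584
0.87 ((700.646240234375, -52.44866180419922), 30.722248077392578) 29.77323534998746
0.85 ((609.2662963867188, -7.124904155731201), 30.695068359375) 29.783154174955925
```

View pics/s4.png

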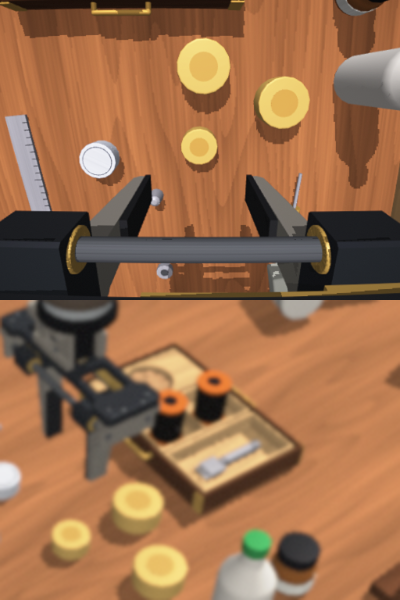

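The iron lies in the trough and the wax (46 mm across, top at 22 mm) is under the gripper.

Call:
carry_out --deltas '[[[70,0.03,0,-2,0,0,0],[70,0.03,0,-3.8,0,0,0],[70,0.03,0,-4.4,0,0,0],[70,0.03,0,-4.58,0,0,0],[70,0.03,0,-4.58,0,0,0],[20,0.03,0,-4.58,0,0,0],[20,0.03,0,-4.58,0,0,0],[20,0.03,0,-4.58,0,0,0],[20,0.03,0,-4.58,0,0,0],[20,0.03,0,-4.58,0,0,0],[20,0.03,0,-3,0,0,0],[20,0.03,0,-1.2,0,0,0]]]'

```text
clock: 22.52
position: [597.2, -100.8, 113.0]
tool_rot: [-2.282, -2.155, 0.002]
ft_force: [0.6, 0.2, 0.0]
finger_gap: 0.485
finger_force: 30.0
```

Call:
carry_out --deltas '[[[20,-5.14,8.55,0,0,0,0],[20,-5.14,8.55,0,0,0,0],[20,-5.14,8.55,0,0,0,0],[20,-5.14,8.55,0,0,0,0],[20,-5.14,8.55,0,0,0,0],[20,-5.14,8.55,0,0,0,0],[20,-5.14,8.55,0,0,0,0],[20,-5.14,8.55,0,0,0,0],[20,-5.14,8.55,0,0,0,0]]]'

```text
clock: 23.65
position: [445.0, 154.4, 113.5]
tool_rot: [2.286, 2.155, -0.0]
ft_force: [0.0, -0.0, -0.5]
finger_gap: 0.485
finger_force: 30.0
```

Run:
```python
from h import *
print(get_state()['position'],get_state()['finger_gap'])
im,d=cams.read_camera('wrist'); cv2.imwrite('pics/w5.png',im[:,:,::-1])
```

```text
[444.96068255 154.37053336 113.45613384] 0.4854821351516656
```

View pics/w5.png

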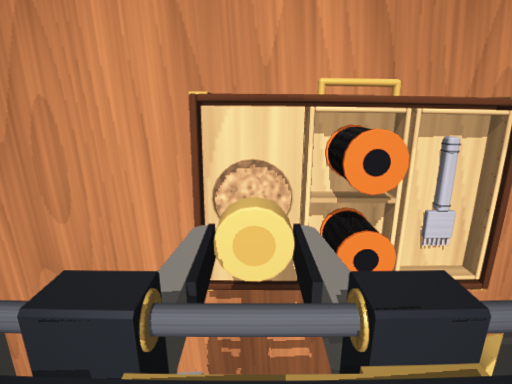

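The wax (column 254) is centred on the recess (columns 213–293), so I'll lower it.

Call:
carry_out --deltas '[[[20,0,0,-1,0,0,0],[20,0,0,-2,0,0,0],[20,0,0,-2.4,0,0,0],[20,0,0,-2.57,0,0,0],[20,0,0,-2.57,0,0,0],[20,0,0,-2.57,0,0,0],[58,0,0,-2.57,0,0,0],[58,0,0,-2.57,0,0,0],[58,0,0,-2.57,0,0,0],[58,0,0,-1,0,0,0],[58,0,0,1,0,0,0],[58,0,0,2,0,0,0]]]'

```text
clock: 25.2
position: [445.9, 155.4, 177.1]
tool_rot: [2.282, 2.155, 0.006]
ft_force: [0.7, -0.1, -0.4]
finger_gap: 0.635
finger_force: 0.0
```

Call:
carry_out --deltas '[[[58,0,-7,0,0,0,0],[58,0,-7,0,0,0,0],[58,0,-7,0,0,0,0],[58,0,-7,0,0,0,0],[58,0,-7,0,0,0,0],[58,0,-7,0,0,0,0],[58,0,-7,0,0,0,0]]]'

```text
clock: 26.08
position: [444.4, -53.6, 173.4]
tool_rot: [-2.282, -2.159, -0.0]
ft_force: [-0.0, -0.6, -0.2]
finger_gap: 0.633
finger_force: 0.0
```

Run:
```python
from h import *
im,d=cams.read_camera('scene'); c=cams.calibration('scene'); P,_,_=cloud(c,d,d>0)
for nm,xy,z in [('wax',(444,155),38),('sA',(529,187),60),('sB',(525,114),60)]:
    Q=P[(np.hypot(P[:,0]-xy[0],P[:,1]-xy[1])<45)&(P[:,2]>z)&(P[:,2]<90)]; zt=np.percentile(Q[:,2],90); Q=Q[Q[:,2]>zt-5]
    print(nm,cv2.minEnclosingCircle(Q[:,:2].astype(np.float32)),zt)
cv2.imwrite('pics/s6.png',cv2.resize(im[80:280,90:390],None,fx=2.6,fy=2.6)[:,:,::-1])
```

```text
wax ((447.0769348144531, 153.9813232421875), 24.64327621459961) 49.338696964861434
sA ((532.8433837890625, 187.35508728027344), 24.49030303955078) 72.91441694016571
sB ((528.4794311523438, 114.06661987304688), 23.803829193115234) 72.64247873787559
```

View pics/s6.png

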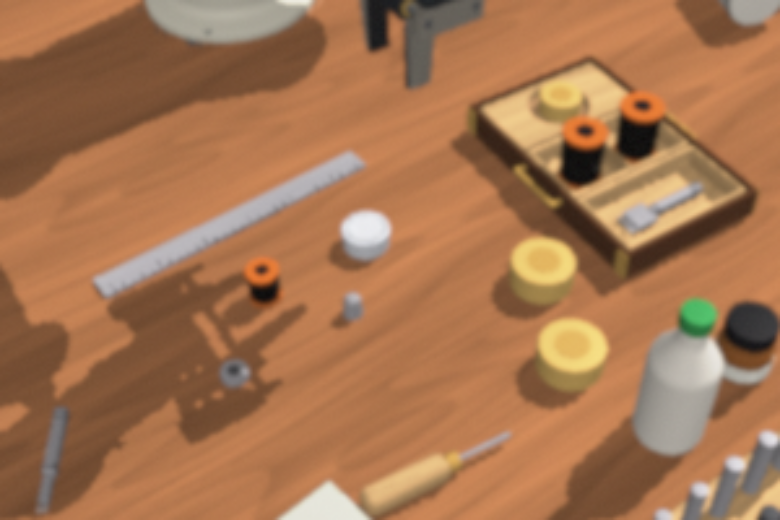

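The wax sits in the recess at (560,100) and the spools stand in the wells at (583,150) and (640,125). The iron lies flat in the trough at (660,205), and the look-alikes haven't moved.

```bash
python3 -c "
from cell import bot
print(bot.finish_job())"
```

```text
the job is handed in; nothing more can be done
None
```

I handed the job in at about 26 s: both full spools are upright in the wells, the wide iron is flat in the trough and the beeswax is in the round recess. The final picture confirmed all four, and the look-alikes were not touched.

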